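Set out the rivet-setting station on the leather bench

TASK

Set out the bench for setting rivets; left, right and behind are as the robot sees them, looking out over the table. Put the steel anvil on the middle of the marble slab, the large tin on the middle of the cork mat with the small tin centred on top of it, stand the bottle beside the middle of the mat's right-hand edge with a gap of about 3 cm, and lay the setter behind the slab, parallel to the slab's far edge and centred on it, also with a gap of about 3 cm. Leave the maul and the burnisher standing where they are.

Things in the scene. Friction and masses are not known exactly. Their poses are not given: they have to be found in the camera images.
- slab: Marble punching slab, light stone, fixed: 110 (its x) by 140 (its y) by 20 high; lies to the left or right of the bench's middle, turned up to 0.25 rad. Origin: centre of the underside, z up. Its far edge is its +x face, 55 mm from the origin, running along its y.
- mat: Square cork mat, fixed: 90 by 90 by 4 high; lies on the other side from the slab, turned up to 0.25 rad. Origin: centre of the underside, z up. Its right-hand edge (as the robot sees it) is its -y side, 45 mm from the origin; its x runs along that edge.
- anvil: Round dark steel rivet anvil with a shallow ringed dish in the middle of its top, diameter 46, height 22, about 250 g. Loose. Origin: centre of the underside, z up. Dish side up.
- tin_large: Large round closed aluminium tin, diameter 60, height 26, flat top, about 90 g. Loose. Origin: centre of the underside, z up. 
- tin_small: Small round closed aluminium tin, diameter 42, height 22, about 50 g. Loose. Origin: centre of the underside, z up. 
- bottle: Small white plastic edge-paint bottle with a black cap, standing, closed: body diameter 34, parallel-sided up to about 40 above its foot, then a narrower neck, total height 66, about 60 g. Loose. Origin: centre of the underside, z up. 
- setter: Rivet setter: a square steel bar lying flat, 100 long (along its y), 12 wide and 12 high, with a slimmer 9 mm square bright nose at the +y end; about 90 g. Loose; which way its nose points does not matter. Origin: centre of the underside, midway along its length, z up. 
- maul: Bystander: maul standing on its white cylindrical head (diameter 56, 65 high), wooden handle straight up, 162 high in all, 450 g. Loose, leave it. Origin: centre of the underside, z up. 
- burnisher: Bystander: turned dark-wood edge burnisher standing on its foot (diameter 40), 96 high. Loose, leave it. Origin: centre of the underside, z up. 

How it is judged:
By the outcome, as a careful person would: the job done as asked, in the order asked, and still so for the second after the job is handed in, with the robot touching nothing.
It also fails if it takes over 136 s, if anything falls off the work surface, if the arm or the gripper's body presses on something with over 40 N, if the wrist force passes 120 N, or if a joint passes its speed limit or range.

ROBOT

A 7-joint arm with a two-finger parallel gripper is mounted at the origin on the work surface. World frame = base frame: x ahead of the robot, y to its left, z up, the work surface at z = 0. Lengths are in m, angles in rad, forces in N, time in s.
With the tool pointing down it reaches from about 0.35 to 0.9 m from the base axis. Payload 8.1 kg.
Tool frame: the origin (TCP) lies midway between the tips of the shut fingers; the grasp point (between the pads) lies 19 mm behind it; z points along the fingers, y is the line along which they close (so a half turn about z gives the same grasp; the last joint's range is limited). The gripper opens to 92 mm and grips with 3 to 60 N. Pads are 19 mm wide; open, the fingers measure 130 mm over their backs; the gripper's body (75 mm by 190 mm) begins 47 mm behind the grasp point.
Start: joints at [-1.403, 0.434, 0.025, 1.573, -0.012, 1.134, -0.075], TCP at [0.167, 0.602, 0.227] pointing down, gripper open.
Joint ranges: [-2.62, 2.62], [-0.44, 2.09], [-1.27, 1.32], [0.08, 2.57], [-1.32, 4.46], [0.12, 2], [-2.74, 2.74]. Speed limits (rad/s): [2.22, 2.22, 3.01, 3.01, 3.14, 3.14, 3.14].

INTERFACE

Orientations are given as a rotation vector (axis times angle).
In Python, from cell import arm gives the robot as it stands.
- The arm moves only by the tool carry_out, never from a script. Its arguments are lists of equal length, an entry for each row: "claw": the finger opening in cm, from 0 to 9.18; "delta_pos": the shift along the tool's x, y, z in cm, a list of three; "angular": the turn, a rotation vector about the tool's x, y, z in rad, a list of three. In form: {"claw": [claw, ...], "delta_pos": [[dx, dy, dz], ...], "angular": [[ax, ay, az], ...]}. A call has 1 to 20 rows; each row shifts and turns the commanded pose from where the row before left it, along the tool's axes as they then stand; what a row does not reach is not made up. A row lasts 1/10 s, in which the tool goes at most 50 mm and 8.59 degrees, less where a joint would pass 70% of its speed; a pose out of reach is approached as far as the arm can. A call with a gripper value outside its range is refused whole. The fingers move at their own pace and stop on an object; "force" is the grip in N (left out, the last holds). Time passes only in rows, so rows that do not move let the fingers close. It gives the time, the measured TCP pose, the force, the opening and the grip force at its end, in the units of the state.
- arm.observe(): the state, without advancing time (a new reading comes with each control period).
- arm.get_image(name): name is "side" or "top"; returns a dict with "frame" (400x640x3 uint8, red, green, blue), "mtx" (3x3 intrinsics, pixels), "dist" ([k1, k2, p1, p2, k3] as OpenCV has them; the pictures are not rectified), "T" (4x4, takes a point from camera to world coordinates). Camera axes: x right, y down, z forward; pixel columns grow to the right and rows downward; lengths in m; the calibration is good to about 2 mm. A picture is of the moment at which its call begins. There is no depth.
- arm.sign_off(): hands the job in; it is judged then, once.
Trained networks look in a picture, given as the dict that the camera call returned (one of the last four; its "shot" number tells which), for a name from the list of things; names that differ only in an ending like _2 or _b are one class to them, and where a whole thing is asked for, a point or a joint stands for the part that bears it (a point fixed in the world has none). Each returns a list of dicts, best first, with "conf" (0 to 1); they miss things now and then, are a little off and sometimes report something else, mostly with a low value. They report only what shows in the picture. A call takes as long as a camera call.
- arm.look_for(label, picture): "centre" ([column, row] as shares, 0 to 1, of the picture: columns of its width, rows of its height, amid what is visible of it).
- arm.trace(label, picture): "region" (400x640 bool, what is visible of it) and "centre" ([column, row] as shares, 0 to 1, of the picture: columns of its width, rows of its height, amid what is visible of it).
- arm.place_of(label, picture): "centre" ([column, row] as shares, 0 to 1, of the picture: columns of its width, rows of its height: a listed point, or the origin of a listed thing).
The state is a dict: "clock": time; "joints": joint angles; "dq": joint speeds; "joint_efforts": joint torques, N m; "position": TCP position; "ee_rot": TCP orientation; "force": force on the tool from outside, world axes, zero at the start; "ft_torque": the same for the moment, N m; "width": opening from 0.0 (shut) to 1.0 (fully open); "gripper_force": force on a finger pad.
Only numpy, scipy, OpenCV 4.12 (cv2) and the standard library are available. Lean on these libraries where they do the work, as an engineer would, in place of code of your own. Each camera call takes 0.05 s, during which the arm holds its last target. There are 200 camera calls.

## Working session

There is one attempt and no reset: what is moved stays moved. The work goes in short steps, Python scripts to look and compute and a tool call to move; the robot and the scene stay as the last step left them, time stands still between calls to the robot, and variables do not carry over. Pictures are saved under pics/ and viewed, at most 14 in all, crops included, and the job is handed in when it is done.

Besides the shell and the picture viewer there is one more tool, called after "Emit:" as name(argument=value, ...) on one line, values as JSON. carry_out: Moves the arm, as the interface text tells. Its arguments: {"type":"object","properties":{"claw":{"type":"array","items":{"type":"number"}},"delta_pos":{"type":"array","items":{"type":"array","items":{"type":"number"}}},"angular":{"type":"array","items":{"type":"array","items":{"type":"number"}}},"force":{"type":"number"}},"required":["claw","delta_pos","angular"]}

```bash
ls; mkdir -p pics
python3 - <<'E'
from cell import arm
import cv2
s=arm.observe();print(s)
for n in("top","side"):
    p=arm.get_image(n);cv2.imwrite(f"pics/{n}0.png",p["frame"][:,:,::-1])
    print(n,p["mtx"].tolist(),p["dist"],p["T"].tolist())
    for l in "slab mat anvil tin_large tin_small bottle setter maul burnisher".split():
        print(l,[(round(r["centre"][0]*640),round(r["centre"][1]*400),round(r["conf"],2)) for r in arm.place_of(l,p)][:3])
E
```

```text
pics
{'clock': 0.0, 'joints': array([-1.40259674,  0.43519966,  0.02497389,  1.57409965, -0.01162004,
        1.13402197, -0.0751383 ]), 'dq': array([ 0.00037342,  0.00048035,  0.00051622,  0.00070694, -0.00024415,
       -0.00109071,  0.00091164]), 'joint_efforts': array([ 6.05559326e-04, -6.67840648e+01,  9.85693149e-01, -3.14449883e+01,
       -6.04372169e-02,  4.32647823e-02,  1.78240052e-04]), 'position': array([0.16709908, 0.60170593, 0.22595849]), 'ee_rot': array([-4.24243137e-01, -3.11272507e+00,  2.48328047e-03]), 'force': array([-0.06254157, -0.42936685, -0.20814376]), 'ft_torque': array([ 0.00161183, -0.00865517, -0.00998136]), 'gripper_force': 0.0, 'width': 0.9991861974874066}
top [[369.2940928543062, 0.0, 321.29392594240215], [0.0, 369.2940928543062, 195.9493419973218], [0.0, 0.0, 1.0]] [0.01189703 0.         0.         0.         0.        ] [[-0.02423996275973113, -0.9983570869487084, 0.05191869744798788, 0.5083637602652329], [-0.9995150139027357, 0.0231870703607688, -0.02078693703022195, 0.020602935667987675], [0.019548943409312673, -0.05239739218103895, -0.9984349513
[... 320 characters left out ...]
841242513673], [0.0, 408.7586335799526, 196.97947708877697], [0.0, 0.0, 1.0]] [-0.02390153  0.          0.          0.          0.        ] [[-0.9900067643874123, -0.10848645455424791, 0.09009603568090839, 0.498518830294187], [-0.14013900486292902, 0.685555747552146, -0.7144049106173936, 0.6661165735404786], [0.01573740077631544, -0.719891662805222, -0.6939080112236334, 0.700956492921834], [0.0, 0.0, 0.0, 1.0]]
slab [(334, 177, 0.91)]
mat [(329, 262, 0.71), (296, 144, 0.32)]
anvil [(329, 123, 0.47)]
tin_large [(287, 353, 0.8)]
tin_small [(375, 131, 0.48)]
bottle [(354, 374, 0.96), (248, 303, 0.2)]
setter [(282, 207, 0.78)]
maul [(248, 301, 0.82)]
burnisher [(297, 147, 0.9), (353, 373, 0.43)]
```

View pics/top0.png

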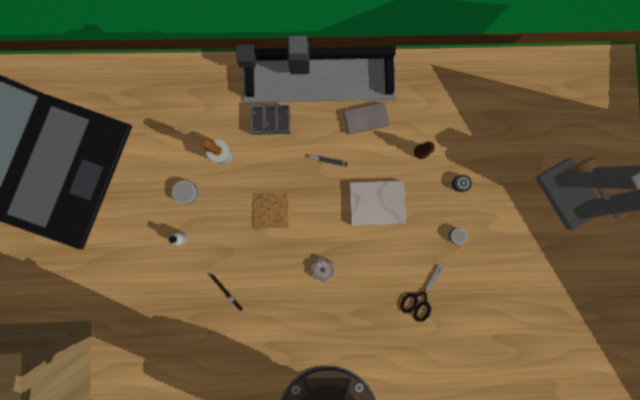

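View pics/side0.png

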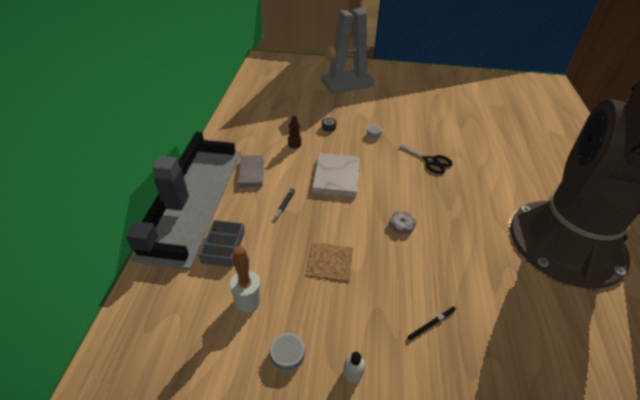

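The top view shows the mat at (270,211), slab (377,203), setter (327,160), anvil (462,184), small tin (457,236), large tin (184,191) and bottle (179,239). The maul is at (217,151) and the burnisher at (424,150). The networks' points agree with this, so I'll fit poses to the traced silhouettes.

```bash
cat > h.py <<'E'
import numpy as np, cv2
from scipy.optimize import minimize
from cell import arm
def cyl(r,h,z0=0):
    a=np.linspace(0,2*np.pi,40,endpoint=False)
    return np.array([[r*np.cos(t),r*np.sin(t),z] for z in(z0,h) for t in a])
def box(x,y,h): return np.array([[i*x/2,j*y/2,k] for i in(-1,1) for j in(-1,1) for k in(0,h)])
M=dict(slab=[box(.11,.14,.02)],mat=[box(.09,.09,.004)],anvil=[cyl(.023,.022)],tin_large=[cyl(.03,.026)],tin_small=[cyl(.021,.022)],
 bottle=[cyl(.017,.042),cyl(.008,.066,.04)],setter=[box(.012,.1,.012)],maul=[cyl(.028,.065)],burnisher=[cyl(.02,.01),cyl(.011,.096)])
def proj(P,p):
    Ti=np.linalg.inv(p["T"]); return cv2.projectPoints(P.astype(float),cv2.Rodrigues(Ti[:3,:3])[0],Ti[:3,3],p["mtx"],p["dist"])[0][:,0]
def ray(px,p,z=0):
    u=cv2.undistortPoints(np.array([[px]],float),p["mtx"],p["dist"])[0,0]
    d=p["T"][:3,:3]@[u[0],u[1],1];o=p["T"][:3,3];return (o+d*(z-o[2])/d[2])[:2]
def place(q): 
    c,s=np.cos(q[2]),np.sin(q[2]);return lambda P:P@np.array([[c,s,0],[-s,c,0],[0,0,1]])+[q[0],q[1],q[3]]
S=4
def sil(l,q,p,box_):
    x0,y0,w,h=box_;m=np.zeros((h*S,w*S),np.uint8)
    for P in M[l]:
        u=(proj(place(q)(P),p)-[x0,y0]+.5)*S
        cv2.fillConvexPoly(m,cv2.convexHull((u*16).astype(np.int32)),1,shift=4)
    return m
def locate(l,pics,z=0,yaw=None,q0=None):
    obs=[]
    for p in pics:
        r=arm.trace(l,p)
        if r and r[0]["conf"]>.35 and r[0]["region"].any(): obs.append((p,r[0]["region"].astype(np.uint8),r[0]["centre"],r[0]["conf"]))
    res=[]
    sets=[[o] for o in obs]+([obs] if len(obs)>1 else [])
    for os in sets:
        crops=[]
        for p,m,c,cf in os:
            x,y,w,h=cv2.boundingRect(m);b=(x-15,y-15,w+30,h+30)
            mm=np.zeros((400+60,640+60),np.uint8);mm[30:430,30:670]=m
            crops.append((p,np.kron(mm[y+15:y+45+h,x+15:x+45+w],np.ones((S,S),np.uint8)),b))
        def cost(v):
            q=[v[0],v[1],v[2]*5 if yaw is not None else 0,z]
            return sum((sil(l,q,p,b)!=m).sum()/m.sum() for p,m,b in crops)/len(crops)
        p,m,c,_=os[0];g=ray([c[0]*640,c[1]*400],p,z+.01) if q0 is None else q0
        best=None
        for y in ([0] if yaw is None else yaw):
            v0=np.array([g[0],g[1],y/5]);sx=np.vstack([v0,v0+[.008,0,0],v0+[0,.008,0],v0+[0,0,.04]])
            f=minimize(cost,v0,method="Nelder-Mead",options=dict(initial_simplex=sx,xatol=1e-4,fatol=1e-4,maxiter=150))
            if best is None or f.fun<best.fun:best=f
        v=best.x;res.append([*(v[:2]*1000).round(1),round(v[2]*5,3) if yaw is not None else 0,round(best.fun,3),os[0][0].get("shot") if len(os)==1 else "both"])
    return res
E
python3 - <<'E'
from h import *
t=arm.get_image("top");s=arm.get_image("side")
for l in M:
    print(l,*locate(l,[t,s],yaw=dict(slab=[-.15,.15],mat=[-.15,.15],setter=[-.3,.3]).get(l)),sep="\n   ")
E
```

```text
slab
   [np.float64(539.0), np.float64(-142.4), np.float64(0.023), np.float64(0.031), 3]
   [np.float64(538.6), np.float64(-143.2), np.float64(0.019), np.float64(0.047), 4]
   [np.float64(538.9), np.float64(-142.8), np.float64(0.016), np.float64(0.04), 'both']
mat
   [np.float64(525.3), np.float64(132.0), np.float64(-0.022), np.float64(0.029), 3]
   [np.float64(525.1), np.float64(132.6), np.float64(-0.011), np.float64(0.028), 4]
   [np.float64(525.3), np.float64(132.1), np.float64(-0.022), np.float64(0.03), 'both']
anvil
   [np.float64(585.6), np.float64(-363.7), 0, np.float64(0.068), 3]
   [np.float64(585.1), np.float64(-361.1), 0, np.float64(0.103), 4]
   [np.float64(585.4), np.float64(-363.1), 0, np.float64(0.099), 'both']
tin_large
   [np.float64(577.0), np.float64(346.0), 0, np.float64(0.034), 3]
   [np.float64(453.7), np.float64(-350.7), 0, np.float64(0.874), 4]
   [np.float64(577.0), np.float64(346.0), 0, np.float64(0.517), 'both']
tin_small
   [np.float64(447.1), np.float64(-345.3), 0, np.float64(0.08), 3]
   [np.float64(449.2), np.float64(-345.9), 0, np.float64(0.199), 4]
   [np.float64(447.7), np.float64(-345.3), 0, np.float64(0.151), 'both']
bottle
   [np.float64(458.3), np.float64(363.5), 0, np.float64(0.098), 3]
   [np.float64(460.6), np.float64(364.4), 0, np.float64(0.1), 4]
   [np.float64(459.6), np.float64(363.8), 0, np.float64(0.122), 'both']
setter
   [np.float64(652.6), np.float64(-20.1), np.float64(-0.228), np.float64(0.241), 3]
maul
   [np.float64(511.8), np.float64(139.0), 0, np.float64(0.614), 3]
   [np.float64(675.4), np.float64(247.0), 0, np.float64(0.342), 4]
   [np.float64(511.8), np.float64(139.0), 0, np.float64(0.807), 'both']
burnisher
   [np.float64(671.4), np.float64(-264.3), 0, np.float64(0.202), 3]
   [np.float64(672.5), np.float64(-266.9), 0, np.float64(0.288), 4]
   [np.float64(671.6), np.float64(-264.9), 0, np.float64(0.251), 'both']
```

All poses fit well. For the setter only the top view traced, and it reads from px (308,155) to (347,163). Now I'll move toward the anvil: square up the tool first, then cross over.

Emit:
carry_out(claw=[9,9,9,9,9,9,9,9,9,9,9,9,9,9,9,9,9,9,9,9], delta_pos=[[0,0,0],[0,0,0],[-1.7,-4,0],[-1.7,-4,0],[-1.7,-4,0],[-1.7,-4,0],[-1.7,-4,0],[-1.7,-4,0],[-1.7,-4,0],[-1.7,-4,0],[-1.7,-4,0],[-1.7,-4,0],[-1.7,-4,0],[-1.7,-4,0],[-1.7,-4,0],[-1.7,-4,0],[-1.7,-4,0],[-1.7,-4,0],[-1.7,-4,0],[-1.7,-4,0]], angular=[[0,0,-0.135],[0,0,-0.135],[0,0,0],[0,0,0],[0,0,0],[0,0,0],[0,0,0],[0,0,0],[0,0,0],[0,0,0],[0,0,0],[0,0,0],[0,0,0],[0,0,0],[0,0,0],[0,0,0],[0,0,0],[0,0,0],[0,0,0],[0,0,0]], force=20)

```text
clock: 4.0
position: [0.4732, -0.1197, 0.227]
ee_rot: [0.001, 3.141, 0.0]
force: [0.2, 1.2, -0.2]
width: 0.98
gripper_force: 0.0
```

```bash
cat > go.py <<'E'
import sys,numpy as np
from scipy.spatial.transform import Rotation as R
from cell import arm
def main(x,y,z,yaw=0.):
    s=arm.observe();r=R.from_rotvec(s["ee_rot"]);t=np.array([x,y,z])/1000
    w=R.from_euler("z",yaw)*R.from_rotvec([0,-np.pi,0])
    print("t",round(s["clock"],2),"pos",(s["position"]*1000).round(1),"d cm",(r.inv().apply(t-s["position"])*100).round(2),"rot",(r.inv()*w).as_rotvec().round(3),"F",s["force"].round(1),"w mm",round(s["width"]*91.8,1),"g",round(s["gripper_force"],1),"q",s["joints"].round(2))
main(*map(float,sys.argv[1:]))
E
python3 go.py 585.4 -363.1 60
```

```text
t 4.0 pos [ 473.2 -119.7  227. ] d cm [-11.22 -24.34  16.71] rot [ 0.     0.001 -0.   ] F [ 0.2  1.2 -0.2] w mm 89.9 g 0.0 q [-0.31  0.22  0.54  1.93 -0.13  1.03  1.86]
```

Emit:
carry_out(claw=[9,9,9,9,9,9,9,9,9,9,9], delta_pos=[[-1.6,-3.5,0],[-1.6,-3.5,0],[-1.6,-3.5,2],[-1.6,-3.5,2],[-1.6,-3.5,2],[-1.6,-3.5,3],[-1.6,-3.3,3],[0,0,3],[0,0,1.7],[0,0,0],[0,0,0]], angular=[[0,0,0],[0,0,0],[0,0,0],[0,0,0],[0,0,0],[0,0,0],[0,0,0],[0,0,0],[0,0,0],[0,0,0],[0,0,0]])

```text
clock: 5.1
position: [0.5849, -0.3604, 0.0607]
ee_rot: [-0.0, 3.141, 0.0]
force: [-0.4, 0.3, 0.2]
width: 0.986
gripper_force: 0.0
```

```bash
python3 go.py 585.4 -363.1 3
python3 - <<'E'
from h import *
p=arm.get_image("side");s=arm.observe();u=proj(s["position"][None],p)[0];print("tcp px",u)
x,y=u.astype(int);c=p["frame"][max(0,y-60):y+60,x-80:x+80,::-1];cv2.imwrite("pics/c1.png",cv2.resize(c,None,fx=4,fy=4))
print(x-80,max(0,y-60))
E
```

```text
t 5.1 pos [ 584.9 -360.4   60.7] d cm [-0.05 -0.27  5.77] rot [0.    0.001 0.   ] F [-0.4  0.3  0.2] w mm 90.5 g 0.0 q [ 0.18  0.73  0.48  1.6  -0.4   0.91  2.38]
tcp px [328.36895782 109.81255704]
248 49
```

View pics/c1.png

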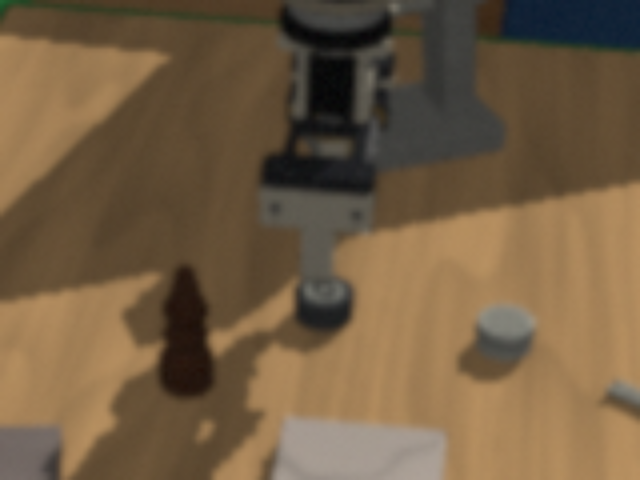

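The gripper is centred over the anvil (crop ~(320,300)), with the burnisher clear on its left. Next I go down and grip.

Emit:
carry_out(claw=[9,9,9,9,9,4,4,4,4,4,4,4,4], delta_pos=[[-0.1,-0.3,0.7],[0,0,1.5],[0,0,1.5],[0,0,1.5],[0,0,0.5],[0,0,0],[0,0,0],[0,0,0],[0,0,0],[0,0,0],[0,0,0],[0,0,0],[0,0,0]], angular=[[0,0,0],[0,0,0],[0,0,0],[0,0,0],[0,0,0],[0,0,0],[0,0,0],[0,0,0],[0,0,0],[0,0,0],[0,0,0],[0,0,0],[0,0,0]], force=25)

```text
clock: 6.45
position: [0.5854, -0.3639, 0.0028]
ee_rot: [0.001, 3.141, 0.001]
force: [-0.3, 1.1, 1.4]
width: 0.495
gripper_force: 25.0
```

```bash
python3 go.py 538.9 -142.8 60
```

```text
t 6.45 pos [ 585.4 -363.9    2.8] d cm [ 4.67 22.11 -5.72] rot [ 0.     0.    -0.001] F [-0.3  1.1  1.4] w mm 45.5 g 25.0 q [ 0.21  0.8   0.44  1.62 -0.43  0.82  2.41]
```

Emit:
carry_out(claw=[4,4,4,4,4,4,4,4,4,4,4,4,4,4,4], delta_pos=[[0,0,-1],[0,0,-2],[0,0,-3],[0.4,1.5,-1],[0.6,2.5,0],[0.7,3.5,0],[0.8,3.5,0],[0.7,3.5,0],[0.6,3.5,0],[0.5,2.5,0],[0.3,1.5,0],[0,0,0],[0,0,0],[0,0,0],[0,0,0]], angular=[[0,0,0],[0,0,0],[0,0,0],[0,0,0],[0,0,0],[0,0,0],[0,0,0],[0,0,0],[0,0,0],[0,0,0],[0,0,0],[0,0,0],[0,0,0],[0,0,0],[0,0,0]])

```text
clock: 7.95
position: [0.5396, -0.1457, 0.0728]
ee_rot: [0.005, 3.141, -0.001]
force: [0.1, -0.5, -2.8]
width: 0.497
gripper_force: 25.0
```

```bash
python3 go.py 538.9 -143.2 24
```

```text
t 7.95 pos [ 539.6 -145.7   72.8] d cm [0.07 0.25 4.88] rot [-0.001  0.    -0.003] F [ 0.1 -0.5 -2.8] w mm 45.6 g 25.0 q [-0.19  0.54  0.51  1.93 -0.37  0.76  2.1 ]
```

Emit:
carry_out(claw=[4,4,4,4,4,4,4,4,4,4], delta_pos=[[0.1,0.2,1],[0,0,1.5],[0,0,1.2],[0,0,0.6],[0,0,0.3],[0,0,0.2],[0,0,0.1],[0,0,0],[0,0,0],[0,0,0]], angular=[[0,0,0],[0,0,0],[0,0,0],[0,0,0],[0,0,0],[0,0,0],[0,0,0],[0,0,0],[0,0,0],[0,0,0]])

```text
clock: 8.95
position: [0.5387, -0.1421, 0.024]
ee_rot: [0.001, 3.141, 0.0]
force: [-0.2, -0.1, -3.0]
width: 0.491
gripper_force: 25.0
```

```bash
python3 go.py 538.9 -143.2 22.8
```

```text
t 8.95 pos [ 538.7 -142.1   24. ] d cm [-0.02 -0.11  0.12] rot [ 0.     0.001 -0.001] F [-0.2 -0.1 -3. ] w mm 45.1 g 25.0 q [-0.16  0.61  0.46  1.97 -0.43  0.66  2.14]
```

Emit:
carry_out(claw=[4,4,4,4,5.5,6.2,6.2,6.2,6.2,6.2,6.2], delta_pos=[[0,-0.1,0],[0,0,0.1],[0,0,0],[0,0,0],[0,0,0],[0,0,0],[0,0,0],[0,0,-1],[0,0,-2],[0,0,-3],[0,0,-3]], angular=[[0,0,0],[0,0,0],[0,0,0],[0,0,0],[0,0,0],[0,0,0],[0,0,0],[0,0,0],[0,0,0],[0,0,0],[0,0,0]])

```text
clock: 10.05
position: [0.5382, -0.1432, 0.1142]
ee_rot: [-0.002, -3.141, 0.0]
force: [-0.0, -0.3, -1.1]
width: 0.676
gripper_force: 0.0
```

```bash
python3 go.py 577 346 120
```

```text
t 10.05 pos [ 538.2 -143.2  114.2] d cm [-3.82 48.93 -0.59] rot [-0.    -0.001 -0.001] F [-0.  -0.3 -1.1] w mm 62.1 g 0.0 q [-0.23  0.49  0.55  1.9  -0.33  0.84  2.06]
```

Emit:
carry_out(claw=[7,8,9,9,9,9,9,9,9,9,9,9,9,9,9,9,9,9], delta_pos=[[-0.1,2,0],[-0.3,3,0],[-0.3,3.5,0],[-0.3,3.5,0],[-0.3,3.5,0],[-0.3,3.5,0],[-0.3,3.5,0],[-0.3,3.5,0],[-0.3,3.5,0],[-0.3,3.5,0],[-0.3,3.5,0],[-0.3,3.5,0],[-0.3,3.5,0],[-0.3,3.4,0],[0,2,1],[0,0,2],[0,0,2],[0,0,0]], angular=[[0,0,0],[0,0,0],[0,0,0],[0,0,0],[0,0,0],[0,0,0],[0,0,0],[0,0,0],[0,0,0],[0,0,0],[0,0,0],[0,0,0],[0,0,0],[0,0,0],[0,0,0],[0,0,0],[0,0,0],[0,0,0]])

```text
clock: 11.85
position: [0.577, 0.3443, 0.0598]
ee_rot: [-0.002, -3.137, 0.005]
force: [0.4, 0.1, -0.2]
width: 0.981
gripper_force: 0.0
```

```bash
python3 go.py 577 346 5;  python3 - <<'E'
from h import *
p=arm.get_image("top");s=arm.get_image("side")
print(locate("anvil",[p,s],z=.02,q0=[.539,-.143]),locate("slab",[p],yaw=[0]))
E
```

```text
t 11.85 pos [577.  344.3  59.8] d cm [-0.02  0.19  5.48] rot [-0.003 -0.004 -0.001] F [ 0.4  0.1 -0.2] w mm 90.1 g 0.0 q [-0.92  0.72  0.49  1.64 -0.41  0.9   1.3 ]
[[np.float64(537.0), np.float64(-144.0), 0, np.float64(0.216), 6]] [[np.float64(539.0), np.float64(-141.2), np.float64(0.023), np.float64(0.162), 6]]
```

Emit:
carry_out(claw=[9,9,9,9,9,5.4,5.4,5.4,5.4,5.4,5.4,5.4], delta_pos=[[0,0.2,0.8],[0,0,1.5],[0,0,1.5],[0,0,1.2],[0,0,0.4],[0,0,0],[0,0,0],[0,0,0],[0,0,0],[0,0,0],[0,0,0],[0,0,0]], angular=[[0,0,0],[0,0,0],[0,0,0],[0,0,0],[0,0,0],[0,0,0],[0,0,0],[0,0,0],[0,0,0],[0,0,0],[0,0,0],[0,0,0]], force=15)

```text
clock: 13.3
position: [0.5793, 0.3481, 0.0093]
ee_rot: [0.001, 3.141, 0.001]
force: [0.1, 0.1, 5.4]
width: 0.648
gripper_force: 15.0
```

```bash
python3 go.py 525.3 132.1 60
```

```text
t 13.3 pos [579.3 348.1   9.3] d cm [  5.38 -21.6   -5.09] rot [ 0.001  0.001 -0.001] F [0.1 0.1 5.4] w mm 59.5 g 15.0 q [-0.9   0.78  0.46  1.66 -0.44  0.81  1.32]
```

Emit:
carry_out(claw=[5.4,5.4,5.4], delta_pos=[[0,0,0],[0,0,0],[0,0,0]], angular=[[0,0,0],[0,0,0],[0,0,0]])

```text
clock: 13.6
position: [0.5793, 0.3481, 0.0093]
ee_rot: [0.001, 3.141, 0.001]
force: [-0.8, 0.8, 6.3]
width: 0.645
gripper_force: 15.0
```

```bash
python3 go.py 525.3 132.1 60
python3 - <<'E'
from h import *
p=arm.get_image("side");s=arm.observe();u=proj(s["position"][None],p)[0];print("tcp px",u)
x,y=u.astype(int);c=p["frame"][y-60:min(400,y+60),x-80:x+80,::-1];cv2.imwrite("pics/c2.png",cv2.resize(c,None,fx=4,fy=4));print(x-80,y-60)
E
```

```text
t 13.6 pos [579.3 348.1   9.3] d cm [  5.38 -21.6   -5.09] rot [ 0.001  0.001 -0.001] F [-0.8  0.8  6.3] w mm 59.3 g 15.0 q [-0.9   0.78  0.46  1.66 -0.44  0.81  1.32]
tcp px [285.4717578  351.57862636]
205 291
```

View pics/c2.png

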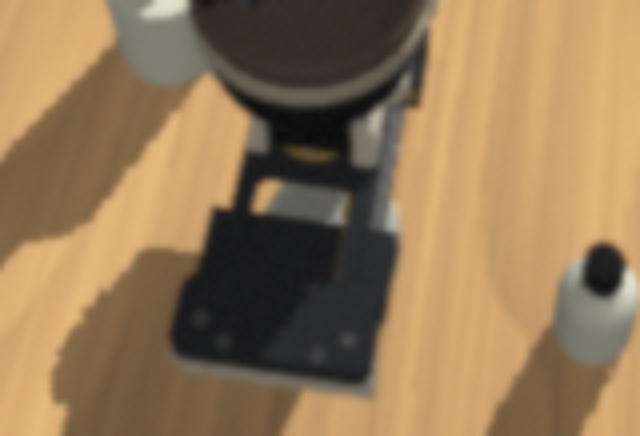

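Emit:
carry_out(claw=[5.4,5.4,5.4,5.4,5.4,5.4,5.4,5.4,5.4,5.4,5.4,5.4,5.4,5.4,5.4,5.4], delta_pos=[[0,0,-0.5],[0,0,-1.5],[0,0,-3],[0,0,-1],[0.5,-2,0],[0.6,-2.5,0],[0.7,-3,0],[0.8,-3,0],[0.8,-3,0],[0.7,-3,0],[0.6,-2.5,0],[0.5,-2,0],[0,-0.5,0],[0,0,0],[0,0,0],[0,0,0]], angular=[[0,0,0],[0,0,0],[0,0,0],[0,0,0],[0,0,0],[0,0,0],[0,0,0],[0,0,0],[0,0,0],[0,0,0],[0,0,0],[0,0,0],[0,0,0],[0,0,0],[0,0,0],[0,0,0]])

```text
clock: 15.25
position: [0.5271, 0.1344, 0.0687]
ee_rot: [-0.001, 3.141, 0.001]
force: [0.3, 0.4, -1.5]
width: 0.649
gripper_force: 15.0
```

```bash
python3 go.py 527.6 132.7 13.3
python3 - <<'E'
from h import *
p=arm.get_image("side");s=arm.observe();u=proj(s["position"][None],p)[0];print("tcp px",u)
x,y=u.astype(int);c=p["frame"][y-60:min(400,y+60),x-80:x+80,::-1];cv2.imwrite("pics/c3.png",cv2.resize(c,None,fx=4,fy=4));print(x-80,y-60)
E
```

```text
t 15.25 pos [527.1 134.4  68.7] d cm [-0.05 -0.17  5.54] rot [0.001 0.    0.001] F [ 0.3  0.4 -1.5] w mm 59.6 g 15.0 q [-0.7   0.53  0.5   1.97 -0.37  0.73  1.59]
tcp px [330.0136858  240.51224417]
250 180
```

View pics/c3.png

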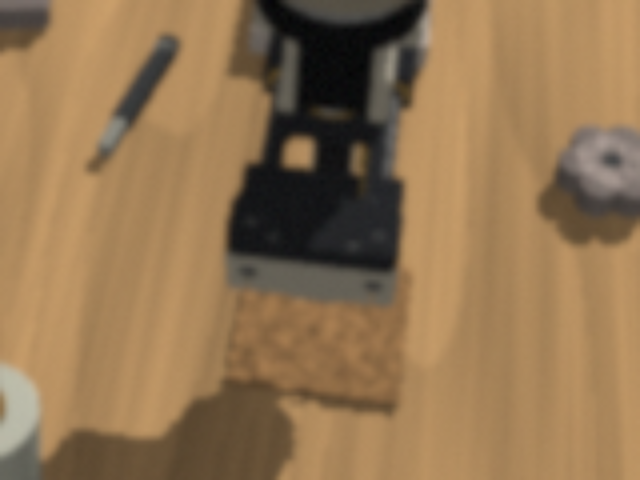

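The tin is held (opening 59.6 mm), hidden by the hand above the mat. I'll lower it.

Emit:
carry_out(claw=[5.4,5.4,5.4,5.4,5.4,5.4,5.4,5.4], delta_pos=[[-0.1,-0.2,1],[0,0,1.5],[0,0,1.5],[0,0,0.8],[0,0,0.5],[0,0,0.1],[0,0,0],[0,0,0]], angular=[[0,0,0],[0,0,0],[0,0,0],[0,0,0],[0,0,0],[0,0,0],[0,0,0],[0,0,0]])

```text
clock: 16.1
position: [0.5282, 0.131, 0.0152]
ee_rot: [0.001, 3.141, 0.001]
force: [-0.6, -0.2, -0.8]
width: 0.649
gripper_force: 15.0
```

```bash
python3 go.py 527.6 132.7 13.3
```

```text
t 16.1 pos [528.2 131.   15.2] d cm [0.06 0.17 0.19] rot [ 0.     0.001 -0.001] F [-0.6 -0.2 -0.8] w mm 59.6 g 15.0 q [-0.65  0.61  0.44  2.   -0.43  0.62  1.64]
```

Emit:
carry_out(claw=[5.4,5.4,5.4,5.4], delta_pos=[[0.06,0.17,0.1],[0,0,0.05],[0,0,0.05],[0,0,0]], angular=[[0,0,0],[0,0,0],[0,0,0],[0,0,0]])

```text
clock: 16.5
position: [0.5273, 0.133, 0.0132]
ee_rot: [0.001, 3.141, 0.001]
force: [-1.6, 0.4, 5.8]
width: 0.648
gripper_force: 15.0
```

```bash
python3 go.py 527.6 132.7 13.3
```

```text
t 16.5 pos [527.3 133.   13.2] d cm [-0.03 -0.03 -0.01] rot [ 0.001  0.    -0.001] F [-1.6  0.4  5.8] w mm 59.5 g 15.0 q [-0.65  0.61  0.43  2.   -0.43  0.62  1.64]
```

Emit:
carry_out(claw=[6.5,7.4,7.4,7.4,7.4,7.4,7.4,7.4], delta_pos=[[0,0,0],[0,0,0],[0,0,0],[0,0,-1],[0,0,-2],[0,0,-3],[0,0,-4],[0,0,0]], angular=[[0,0,0],[0,0,0],[0,0,0],[0,0,0],[0,0,0],[0,0,0],[0,0,0],[0,0,0]])

```text
clock: 17.3
position: [0.5302, 0.1329, 0.1177]
ee_rot: [0.002, 3.134, 0.004]
force: [0.8, -0.2, -0.0]
width: 0.808
gripper_force: 0.0
```

```bash
python3 go.py 447.7 -345.3 60
```

```text
t 17.3 pos [530.2 132.9 117.7] d cm [  8.22 -47.84   5.58] rot [ 0.003  0.007 -0.002] F [ 0.8 -0.2 -0. ] w mm 74.1 g 0.0 q [-0.74  0.46  0.55  1.93 -0.32  0.83  1.55]
```

Emit:
carry_out(claw=[8,8,8,8,8,8,8,8,8,8,8,8,8,8,8,8,8,8,8], delta_pos=[[0.3,-2,0],[0.5,-3,0],[0.6,-3.5,0],[0.6,-3.5,0],[0.6,-3.5,0],[0.6,-3.5,0],[0.6,-3.5,0],[0.6,-3.5,0],[0.6,-3.5,0],[0.6,-3.5,0],[0.6,-3.5,0],[0.6,-3.5,0],[0.6,-3,1],[0.5,-2.5,1.5],[0.3,-1.5,1.5],[0,-0.3,1.5],[0,0,0],[0,0,0],[0,0,0]], angular=[[0,0,0],[0,0,0],[0,0,0],[0,0,0],[0,0,0],[0,0,0],[0,0,0],[0,0,0],[0,0,0],[0,0,0],[0,0,0],[0,0,0],[0,0,0],[0,0,0],[0,0,0],[0,0,0],[0,0,0],[0,0,0],[0,0,0]])

```text
clock: 19.2
position: [0.4456, -0.3393, 0.0583]
ee_rot: [-0.001, 3.141, 0.0]
force: [0.6, -0.3, 0.4]
width: 0.871
gripper_force: 0.0
```

```bash
python3 go.py 447.5 -345.6 5;  python3 - <<'E'
from h import *
p=arm.get_image("top");s=arm.get_image("side")
cv2.imwrite("pics/c4.png",cv2.resize(p["frame"][160:260,220:420,::-1],None,fx=4,fy=4))
print("anvil",locate("anvil",[p,s],z=.02,q0=[.539,-.143]),"\nslab",locate("slab",[p],yaw=[0]),"\ntin",locate("tin_large",[p,s],z=.004,q0=[.525,.132]),"\nmat",locate("mat",[p],yaw=[0],q0=[.525,.132]),"\nsmall",locate("tin_small",[s],q0=[.4477,-.345]),"\nsetter",locate("setter",[s,p],yaw=[-.23],q0=[.6526,-.0201]))
E
```

```text
t 19.2 pos [ 445.6 -339.3   58.3] d cm [-0.19 -0.63  5.33] rot [0.    0.001 0.001] F [ 0.6 -0.3  0.4] w mm 80.0 g 0.0 q [ 0.2   0.57  0.51  1.94 -0.4   0.73  2.52]
anvil [[np.float64(537.5), np.float64(-143.9), 0, np.float64(0.057), 10], [np.float64(536.8), np.float64(-146.2), 0, np.float64(0.112), 11], [np.float64(537.5), np.float64(-144.2), 0, np.float64(0.094), 'both']] 
slab [[np.float64(328.1), np.float64(405.1), np.float64(1.467), np.float64(1.0), 10]] 
tin [[np.float64(524.8), np.float64(130.0), 0, np.float64(0.067), 10], [np.float64(524.3), np.float64(133.3), 0, np.float64(0.045), 11], [np.float64(524.7), np.float64(131.3), 0, np.float64(0.079), 'both']] 
mat [[np.float64(525.4), np.float64(131.5), np.float64(-0.021), np.float64(0.6), 10]] 
small [[np.float64(448.5), np.float64(-343.4), 0, np.float64(0.294), 11]] 
setter [[np.float64(653.2), np.float64(-19.9), np.float64(-0.207), np.float64(0.267), 11], [np.float64(652.5), np.float64(-20.7), np.float64(-0.219), np.float64(0.269), 10], [np.float64(652.3), np.float64(-21.2), np.float64(-0.217), np.float64(0.27), 'both']]
```

View pics/c4.png

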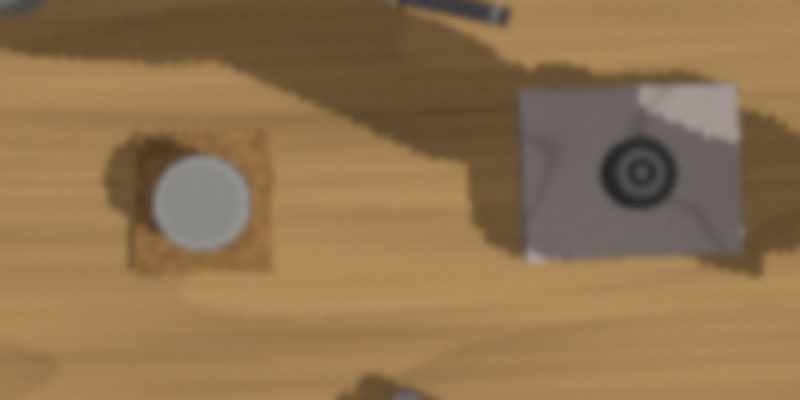

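The large tin sits at crop (200,203) with the mat centre at ~(201,201). The anvil at (638,172) is central on the slab once parallax is allowed for. Next is the small tin.

Emit:
carry_out(claw=[8,8,8,8,8,8,3.6,3.6,3.6,3.6,3.6,3.6,3.6,3.6], delta_pos=[[-0.2,-0.6,0],[0,0,1],[0,0,1.5],[0,0,1.5],[0,0,1],[0,0,0.3],[0,0,0],[0,0,0],[0,0,0],[0,0,0],[0,0,0],[0,0,0],[0,0,0],[0,0,0]], angular=[[0,0,0],[0,0,0],[0,0,0],[0,0,0],[0,0,0],[0,0,0],[0,0,0],[0,0,0],[0,0,0],[0,0,0],[0,0,0],[0,0,0],[0,0,0],[0,0,0]], force=12)

```text
clock: 21.15
position: [0.447, -0.3463, 0.005]
ee_rot: [0.001, 3.141, -0.0]
force: [0.2, 1.3, 4.7]
width: 0.45
gripper_force: 12.0
```

```bash
python3 go.py 525 132 100
```

```text
t 21.15 pos [ 447.  -346.3    5. ] d cm [-7.76 47.84 -9.5 ] rot [-0.     0.    -0.001] F [0.2 1.3 4.7] w mm 41.3 g 12.0 q [ 0.25  0.65  0.45  1.95 -0.46  0.64  2.57]
```

Emit:
carry_out(claw=[3.6,3.6,3.6,3.6,3.6,3.6,3.6,3.6,3.6,3.6,3.6,3.6,3.6,3.6,3.6,3.6,3.6,3.6,3.6,3.6], delta_pos=[[0,0,-0.5],[0,0,-1.5],[0,0,-3],[0,0,-3],[-0.2,1.2,-1.5],[-0.5,2.6,0],[-0.5,3.5,0],[-0.6,3.5,0],[-0.6,3.5,0],[-0.6,3.5,0],[-0.6,3.5,0],[-0.6,3.5,0],[-0.6,3.5,0],[-0.6,3.5,0],[-0.6,3.5,0],[-0.6,3.5,0],[-0.5,3.5,0],[-0.5,2.5,0],[-0.3,1.5,0],[-0.2,1,0]], angular=[[0,0,0],[0,0,0],[0,0,0],[0,0,0],[0,0,0],[0,0,0],[0,0,0],[0,0,0],[0,0,0],[0,0,0],[0,0,0],[0,0,0],[0,0,0],[0,0,0],[0,0,0],[0,0,0],[0,0,0],[0,0,0],[0,0,0],[0,0,0]])

```text
clock: 23.15
position: [0.5284, 0.1275, 0.1003]
ee_rot: [-0.0, 3.141, 0.0]
force: [-0.4, -0.8, -0.8]
width: 0.45
gripper_force: 12.0
```

Emit:
carry_out(claw=[3.6,3.6,3.6], delta_pos=[[0,0,0],[0,0,0],[0,0,0]], angular=[[0,0,0],[0,0,0],[0,0,0]])

```text
clock: 23.45
position: [0.5281, 0.1249, 0.0998]
ee_rot: [-0.005, -3.141, 0.001]
force: [-0.4, -0.0, 0.8]
width: 0.452
gripper_force: 12.0
```

```bash
python3 go.py 524.8 132.8 40
```

```text
t 23.45 pos [528.1 124.9  99.8] d cm [0.33 0.79 5.98] rot [-0.001 -0.    -0.003] F [-0.4 -0.   0.8] w mm 41.5 g 12.0 q [-0.73  0.49  0.55  1.95 -0.35  0.8   1.59]
```

Emit:
carry_out(claw=[3.6,3.6,3.6,3.6,3.6,3.6,3.6,3.6,3.6], delta_pos=[[0.2,0.4,0],[0.1,0.4,1],[0,0,2],[0,0,2],[0,0,1],[0,0,0],[0,0,0],[0,0,0],[0,0,0]], angular=[[0,0,0],[0,0,0],[0,0,0],[0,0,0],[0,0,0],[0,0,0],[0,0,0],[0,0,0],[0,0,0]])

```text
clock: 24.35
position: [0.5257, 0.1348, 0.0405]
ee_rot: [0.001, 3.14, 0.001]
force: [0.6, -0.4, -0.6]
width: 0.451
gripper_force: 12.0
```

```bash
python3 go.py 524.8 132.8 35
```

```text
t 24.35 pos [525.7 134.8  40.5] d cm [ 0.09 -0.2   0.55] rot [ 0.001  0.001 -0.001] F [ 0.6 -0.4 -0.6] w mm 41.4 g 12.0 q [-0.7   0.57  0.49  2.   -0.42  0.67  1.63]
```

Emit:
carry_out(claw=[3.6,3.6,3.6,3.6,3.6], delta_pos=[[0.1,-0.2,0.2],[0,0,0.2],[0,0,0.1],[0,0,0],[0,0,0]], angular=[[0,0,0],[0,0,0],[0,0,0],[0,0,0],[0,0,0]])

```text
clock: 24.85
position: [0.5241, 0.1325, 0.0349]
ee_rot: [-0.002, -3.141, -0.0]
force: [-2.7, -1.6, 4.9]
width: 0.45
gripper_force: 12.0
```

```bash
python3 go.py 524.8 132.8 35
```

```text
t 24.85 pos [524.1 132.5  34.9] d cm [-0.07  0.03 -0.01] rot [ 0.    -0.    -0.001] F [-2.7 -1.6  4.9] w mm 41.3 g 12.0 q [-0.69  0.58  0.48  2.   -0.43  0.66  1.64]
```

Emit:
carry_out(claw=[4.8,5.6,5.6,5.6,5.6,5.6,5.6,5.6,5.6], delta_pos=[[0,0,0],[0,0,0],[0,0,0],[0,0,-1],[0,0,-2],[0,0,-3],[0,0,-3],[0,0,0],[0,0,0]], angular=[[0,0,0],[0,0,0],[0,0,0],[0,0,0],[0,0,0],[0,0,0],[0,0,0],[0,0,0],[0,0,0]])

```text
clock: 25.75
position: [0.5246, 0.1329, 0.1257]
ee_rot: [0.001, 3.14, 0.002]
force: [-0.6, -0.6, -0.7]
width: 0.609
gripper_force: 0.0
```

```bash
python3 go.py 459.5 365 110
```

```text
t 25.75 pos [524.6 132.9 125.7] d cm [ 6.53 23.2   1.59] rot [ 0.001  0.002 -0.001] F [-0.6 -0.6 -0.7] w mm 55.9 g 0.0 q [-0.77  0.45  0.58  1.94 -0.32  0.85  1.55]
```

Emit:
carry_out(claw=[7,7,7,7,7,7,7,7,7,7,7,7,7,7], delta_pos=[[0.4,1.5,0],[0.8,2.7,0],[0.9,3,0],[0.9,3,0],[0.9,3,0],[0.9,3,0],[0.9,3,0],[0.6,2.5,0.5],[0.3,1.5,1],[0,0,0],[0,0,0],[0,0,0],[0,0,0],[0,0,0]], angular=[[0,0,0],[0,0,0],[0,0,0],[0,0,0],[0,0,0],[0,0,0],[0,0,0],[0,0,0],[0,0,0],[0,0,0],[0,0,0],[0,0,0],[0,0,0],[0,0,0]])

```text
clock: 27.15
position: [0.459, 0.3638, 0.1101]
ee_rot: [0.004, 3.141, 0.0]
force: [0.4, 0.3, 0.9]
width: 0.766
gripper_force: 0.0
```

```bash
python3 go.py 459.5 364.8 9
python3 - <<'E'
from h import *
p=arm.get_image("side");t=arm.get_image("top")
c=p["frame"][200:400,190:430,::-1];cv2.imwrite("pics/c5.png",cv2.resize(c,None,fx=3,fy=2.5*1.2))
print(locate("tin_small",[t,p],z=.03,q0=[.525,.132]),locate("bottle",[p],q0=[.4595,.3648]))
E
```

```text
t 27.15 pos [459.  363.8 110.1] d cm [-0.05  0.1  10.11] rot [ 0.     0.    -0.003] F [0.4 0.3 0.9] w mm 70.3 g 0.0 q [-1.14  0.53  0.55  1.84 -0.35  0.87  1.15]
[[np.float64(525.7), np.float64(130.2), 0, np.float64(0.067), 13], [np.float64(526.3), np.float64(131.8), 0, np.float64(0.058), 12], [np.float64(526.0), np.float64(130.6), 0, np.float64(0.075), 'both']] []
```

View pics/c5.png

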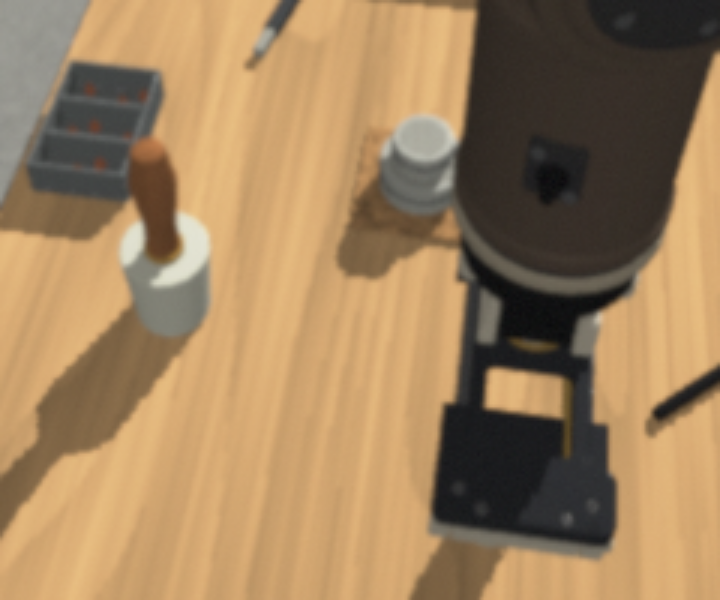

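The small tin sits centred on the large one (crop (422,140)), and the maul is untouched. I'll go down around the bottle.

Emit:
carry_out(claw=[7,7,7,7,7,7,7,7,7,2.8,2.8,2.8,2.8,2.8,2.8,2.8,2.8], delta_pos=[[-0.05,0.1,1],[0,0,1.5],[0,0,2],[0,0,2],[0,0,2],[0,0,1.2],[0,0,0.3],[0,0,0],[0,0,0],[0,0,0],[0,0,0],[0,0,0],[0,0,0],[0,0,0],[0,0,0],[0,0,0],[0,0,0]], angular=[[0,0,0],[0,0,0],[0,0,0],[0,0,0],[0,0,0],[0,0,0],[0,0,0],[0,0,0],[0,0,0],[0,0,0],[0,0,0],[0,0,0],[0,0,0],[0,0,0],[0,0,0],[0,0,0],[0,0,0]], force=10)

```text
clock: 29.1
position: [0.4589, 0.3657, 0.0098]
ee_rot: [0.001, 3.142, 0.0]
force: [0.2, -0.1, 1.7]
width: 0.36
gripper_force: 10.0
```

```bash
python3 go.py 523.5 40.5 110
```

```text
t 29.1 pos [458.9 365.7   9.8] d cm [ -6.48 -32.52 -10.02] rot [ 0.     0.    -0.001] F [ 0.2 -0.1  1.7] w mm 33.1 g 10.0 q [-1.08  0.67  0.46  1.9  -0.45  0.68  1.22]
```

Emit:
carry_out(claw=[2.8,2.8,2.8,2.8,2.8,2.8,2.8,2.8,2.8,2.8,2.8,2.8,2.8,2.8,2.8,2.8,2.8,2.8,2.8,2.8], delta_pos=[[0,0,-0.5],[0,0,-1.5],[0,0,-3],[0,0,-3],[0,0,-2],[-0.3,-1.5,0],[-0.5,-2.5,0],[-0.6,-3,0],[-0.6,-3,0],[-0.6,-3,0],[-0.6,-3,0],[-0.6,-3,0],[-0.6,-3,0],[-0.6,-3,0],[-0.6,-3,0],[-0.5,-2,0],[-0.4,-1.5,0],[0,-1,0],[0,0,0],[0,0,0]], angular=[[0,0,0],[0,0,0],[0,0,0],[0,0,0],[0,0,0],[0,0,0],[0,0,0],[0,0,0],[0,0,0],[0,0,0],[0,0,0],[0,0,0],[0,0,0],[0,0,0],[0,0,0],[0,0,0],[0,0,0],[0,0,0],[0,0,0],[0,0,0]])

```text
clock: 31.1
position: [0.5231, 0.041, 0.1096]
ee_rot: [-0.001, -3.141, -0.001]
force: [0.6, 1.2, -1.3]
width: 0.362
gripper_force: 10.0
```

```bash
python3 go.py 523 40.7 10
```

```text
t 31.1 pos [523.1  41.  109.6] d cm [ 0.01 -0.03  9.96] rot [ 0.    -0.001 -0.001] F [ 0.6  1.2 -1.3] w mm 33.3 g 10.0 q [-0.6   0.45  0.57  1.99 -0.33  0.8   1.73]
```

Emit:
carry_out(claw=[2.8,2.8,2.8,2.8,2.8,2.8,2.8,2.8,2.8,2.8,2.8], delta_pos=[[0,0,1],[0,0,2],[0,0,2],[0,0,2],[0,0,1.5],[0,0,0.8],[0,0,0.3],[0,0,0.1],[0,0,0.1],[0,0,0.1],[0,0,0]], angular=[[0,0,0],[0,0,0],[0,0,0],[0,0,0],[0,0,0],[0,0,0],[0,0,0],[0,0,0],[0,0,0],[0,0,0],[0,0,0]])

```text
clock: 32.2
position: [0.5239, 0.0407, 0.0111]
ee_rot: [0.001, 3.141, 0.0]
force: [0.1, 0.2, -1.0]
width: 0.365
gripper_force: 10.0
```

```bash
python3 go.py 523 40.7 10
```

```text
t 32.2 pos [523.9  40.7  11.1] d cm [ 0.09 -0.    0.11] rot [ 0.     0.001 -0.001] F [ 0.1  0.2 -1. ] w mm 33.5 g 10.0 q [-0.5   0.6   0.45  2.05 -0.46  0.59  1.84]
```

Emit:
carry_out(claw=[2.8,2.8,4,4.8,4.8,4.8,4.8,4.8,4.8,4.8,4.8], delta_pos=[[0.05,0,0.1],[0,0,0],[0,0,0],[0,0,0],[0,0,0],[0,0,-1],[0,0,-2],[0,0,-3],[0,0,-3],[0,0,-3],[0,0,0]], angular=[[0,0,0],[0,0,0],[0,0,0],[0,0,0],[0,0,0],[0,0,0],[0,0,0],[0,0,0],[0,0,0],[0,0,0],[0,0,0]])

```text
clock: 33.3
position: [0.5255, 0.0405, 0.1338]
ee_rot: [0.002, 3.135, 0.002]
force: [0.1, 0.2, 0.8]
width: 0.521
gripper_force: 0.0
```

Emit:
carry_out(claw=[4.8,4.8,4.8,4.8,4.8,4.8,4.8,4.8,4.8,4.8,4.8,4.8,4.8,4.8], delta_pos=[[-1,-0.5,0],[0,0,0],[0,0,0],[0,0,0],[0,0,0],[0,0,0],[0,0,0],[0,0,0],[0,0,0],[0,0,0],[0,0,0],[0,0,0],[0,0,0],[0,0,0]], angular=[[0,0,0],[0,0,0.14],[0,0,0.14],[0,0,0.14],[0,0,0.14],[0,0,0.14],[0,0,0.14],[0,0,0.14],[0,0,0.14],[0,0,0.14],[0,0,0.14],[0,0,0.14],[0,0,0.14],[0,0,0.11]])

```text
clock: 34.7
position: [0.5331, 0.0351, 0.1288]
ee_rot: [2.457, 1.957, -0.003]
force: [0.6, 0.3, -0.6]
width: 0.522
gripper_force: 0.0
```

```bash
python3 go.py 652.4 -20.5 60 -1.79
python3 - <<'E'
from h import *
t=arm.get_image("top")
cv2.imwrite("pics/c6.png",cv2.resize(t["frame"][120:270,220:420,::-1],None,fx=4,fy=4))
r=arm.trace("setter",t);print(r[0]["conf"] if r else None)
if r:
    c=max(cv2.findContours(r[0]["region"].astype("uint8"),0,1)[0],key=cv2.contourArea)[:,0]
    w=np.array([ray(q,t,.012) for q in c.astype(float)])*1000
    print(cv2.minAreaRect(w.astype("float32")))
print(locate("bottle",[t],q0=[.523,.04]))
E
```

```text
t 34.7 pos [533.1  35.1 128.8] d cm [-2.74 12.87  6.87] rot [-0.001  0.002 -0.006] F [ 0.6  0.3 -0.6] w mm 47.9 g 0.0 q [-0.9   0.61  1.1   1.97 -0.66  0.98  0.29]
0.53
((644.4716186523438, -51.809120178222656), (32.51834487915039, 12.789213180541992), 77.3880386352539)
[]
```

View pics/c6.png

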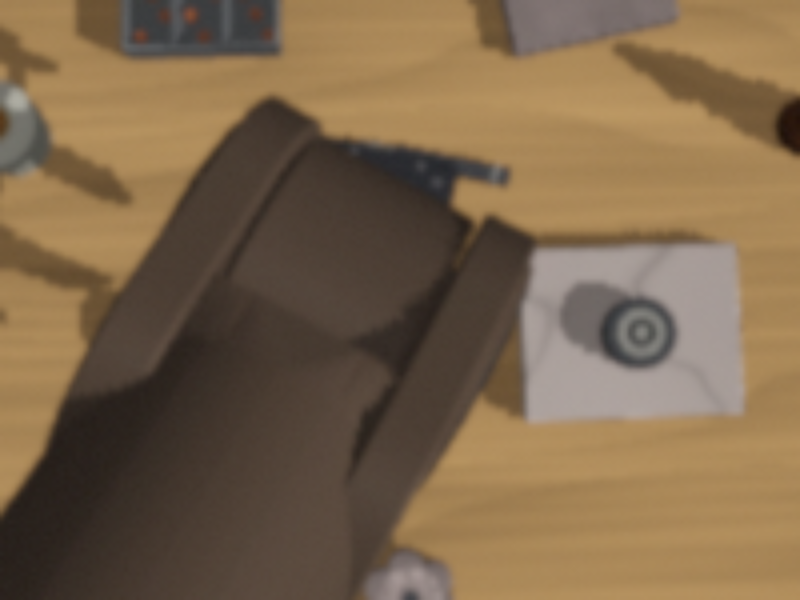

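Most of the view is the arm, with the setter's right end showing at crop (505,175). Its yaw of −0.22 is confirmed, so I go to it.

Emit:
carry_out(claw=[4.8,4.8,4.8,4.8,4.8,4.8,4.8,4.8,4.8], delta_pos=[[-0.4,2,0],[-0.6,3,0],[-0.6,3,1],[-0.6,3,2],[-0.5,1.9,2],[0,0,1.8],[0,0,0],[0,0,0],[0,0,0]], angular=[[0,0,0],[0,0,0],[0,0,0],[0,0,0],[0,0,0],[0,0,0],[0,0,0],[0,0,0],[0,0,0]])

```text
clock: 35.75
position: [0.653, -0.0184, 0.0627]
ee_rot: [2.451, 1.965, 0.001]
force: [0.0, -0.1, 0.4]
width: 0.521
gripper_force: 0.0
```

```bash
python3 go.py 652.4 -20.5 3 -1.79
```

```text
t 35.75 pos [653.  -18.4  62.7] d cm [-0.22 -0.02  5.97] rot [ 0.001 -0.001  0.   ] F [ 0.  -0.1  0.4] w mm 47.8 g 0.0 q [-0.61  0.83  0.94  1.71 -0.78  1.01  0.4 ]
```

Emit:
carry_out(claw=[4.8,4.8,4.8,4.8,4.8,4.8,4.8,0.8,0.8,0.8,0.8,0.8,0.8,0.8], delta_pos=[[-0.2,0,1],[0,0,1.5],[0,0,1.5],[0,0,1.3],[0,0,0.5],[0,0,0],[0,0,0],[0,0,0],[0,0,0],[0,0,0],[0,0,0],[0,0,0],[0,0,0],[0,0,0]], angular=[[0,0,0],[0,0,0],[0,0,0],[0,0,0],[0,0,0],[0,0,0],[0,0,0],[0,0,0],[0,0,0],[0,0,0],[0,0,0],[0,0,0],[0,0,0],[0,0,0]], force=20)

```text
clock: 37.15
position: [0.6527, -0.0208, 0.0038]
ee_rot: [-2.452, -1.964, -0.0]
force: [-0.8, 0.5, 2.5]
width: 0.131
gripper_force: 20.0
```

```bash
python3 go.py 630.5 -141.5 60 -1.55
```

```text
t 37.15 pos [652.7 -20.8   3.8] d cm [-12.26   0.47  -5.62] rot [ 0.    -0.    -0.241] F [-0.8  0.5  2.5] w mm 12.0 g 20.0 q [-0.57  0.89  0.87  1.74 -0.84  0.93  0.45]
```

Emit:
carry_out(claw=[0.8,0.8,0.8,0.8,0.8,0.8,0.8,0.8,0.8,0.8,0.8,0.8,0.8,0.8], delta_pos=[[0,0,-0.5],[0,0,-1.5],[0,0,-2],[0,0,-2],[0,0,0],[0,0,0],[0,0,0],[-1.5,0.2,0],[-2.5,0.4,0],[-3,0.4,0],[-2.5,0.4,0],[-1.5,0.2,0],[-1,0,0],[0,0,0]], angular=[[0,0,0],[0,0,0],[0,0,0],[0,0,0],[0,0,-0.08],[0,0,-0.08],[0,0,-0.08],[0,0,0],[0,0,0],[0,0,0],[0,0,0],[0,0,0],[0,0,0],[0,0,0]])

```text
clock: 38.55
position: [0.6707, -0.1424, 0.064]
ee_rot: [2.202, 2.24, -0.001]
force: [-0.3, 0.0, -0.8]
width: 0.126
gripper_force: 20.0
```

Emit:
carry_out(claw=[0.8,0.8], delta_pos=[[0,0,0],[0,0,0]], angular=[[0,0,0],[0,0,0]])

```text
clock: 38.75
position: [0.6712, -0.1386, 0.0635]
ee_rot: [-2.197, -2.245, -0.001]
force: [-1.0, 0.6, 0.1]
width: 0.128
gripper_force: 20.0
```

```bash
python3 go.py 630 -141.5 4 -1.55
```

```text
t 38.75 pos [ 671.2 -138.6   63.5] d cm [-0.2  -4.13  5.95] rot [-0.    -0.001  0.001] F [-1.   0.6  0.1] w mm 11.8 g 20.0 q [-0.37  0.84  0.86  1.62 -0.72  1.03  0.74]
```

Emit:
carry_out(claw=[0.8,0.8,0.8,0.8,0.8,0.8,0.8,0.8,0.8,0.8,0.8], delta_pos=[[0,-1.2,0],[-0.2,-1.7,0],[0,-1.2,0],[0,0,1],[0,0,1.5],[0,0,1.5],[0,0,0.8],[0,0,0.4],[0,0,0],[0,0,0],[0,0,0]], angular=[[0,0,0],[0,0,0],[0,0,0],[0,0,0],[0,0,0],[0,0,0],[0,0,0],[0,0,0],[0,0,0],[0,0,0],[0,0,0]])

```text
clock: 39.85
position: [0.6305, -0.1436, 0.0122]
ee_rot: [2.199, 2.243, 0.001]
force: [0.3, 0.8, -1.2]
width: 0.126
gripper_force: 20.0
```

```bash
python3 go.py 630 -141.5 4 -1.55
```

```text
t 39.85 pos [ 630.5 -143.6   12.2] d cm [ 0.21 -0.05  0.82] rot [ 0.001  0.    -0.001] F [ 0.3  0.8 -1.2] w mm 11.5 g 20.0 q [-0.35  0.84  0.81  1.76 -0.77  0.89  0.83]
```

Emit:
carry_out(claw=[0.8,0.8,0.8,0.8,0.8,0.8,2,3,3,3,3,3,3,3,3], delta_pos=[[0.2,0,0.3],[0,0,0.3],[0,0,0.1],[0,0,0.1],[0,0,0],[0,0,0],[0,0,0],[0,0,0],[0,0,0],[0,0,-1],[0,0,-2],[0,0,-3],[0,0,-3],[0,0,-3],[0,0,0]], angular=[[0,0,0],[0,0,0],[0,0,0],[0,0,0],[0,0,0],[0,0,0],[0,0,0],[0,0,0],[0,0,0],[0,0,0],[0,0,0],[0,0,0],[0,0,0],[0,0,0],[0,0,0]])

```text
clock: 41.35
position: [0.6322, -0.1428, 0.1286]
ee_rot: [2.196, 2.239, 0.005]
force: [0.7, -0.1, 0.3]
width: 0.325
gripper_force: 0.0
```

```bash
python3 go.py 350 -420 250 -1.55
```

```text
t 41.35 pos [ 632.2 -142.8  128.6] d cm [-27.19 -28.67 -12.28] rot [ 0.007  0.002 -0.001] F [ 0.7 -0.1  0.3] w mm 29.8 g 0.0 q [-0.42  0.72  0.93  1.68 -0.64  1.07  0.73]
```

Emit:
carry_out(claw=[3,3,3,3,3,3,3,3,3,3,3,3], delta_pos=[[0,0,-3],[0,0,-4],[0,-3,-4],[-3,-3,-1],[-3,-3,0],[-3,-3,0],[-3,-3,0],[-3,-3,0],[-3,-3,0],[-3,-3,0],[-3,-3,0],[0,0,0]], angular=[[0,0,0],[0,0,0],[0,0,0],[0,0,0],[0,0,0],[0,0,0],[0,0,0],[0,0,0],[0,0,0],[0,0,0],[0,0,0],[0,0,0]])

```text
clock: 42.55
position: [0.3592, -0.3911, 0.2447]
ee_rot: [2.209, 2.232, -0.002]
force: [0.5, 0.1, -0.7]
width: 0.323
gripper_force: 0.0
```

Run:
```python
from h import *
t=arm.get_image("top");s=arm.get_image("side")
cv2.imwrite("pics/t7.png",cv2.resize(t["frame"][120:270,200:440,::-1],None,fx=3.3,fy=3.3));cv2.imwrite("pics/s7.png",s["frame"][:,:,::-1])
for l,z,y,q in [("slab",0,[0],[.539,-.143]),("anvil",.02,None,[.539,-.143]),("mat",0,[0],[.525,.132]),("tin_large",.004,None,[.525,.132]),("tin_small",.03,None,[.525,.132]),("bottle",0,None,[.523,.041]),("setter",0,[.02],[.63,-.142])]:
    print(l,[[float(v) if v!="both" else v for v in r] for r in locate(l,[t,s],z=z,yaw=y,q0=q)])
r=arm.trace("setter",t)
if r:
    c=max(cv2.findContours(r[0]["region"].astype("uint8"),0,1)[0],key=cv2.contourArea)[:,0]
    print(cv2.minAreaRect((np.array([ray(q,t,.012) for q in c.astype(float)])*1000).astype("float32")))
```

```text
slab [[538.9, -142.6, 0.022, 0.173, 15.0], [539.3, -144.1, 0.018, 0.212, 16.0], [539.1, -143.2, 0.019, 0.194, 'both']]
anvil [[538.2, -142.9, 0.0, 0.176, 15.0], [536.8, -146.2, 0.0, 0.096, 16.0], [536.9, -145.4, 0.0, 0.143, 'both']]
mat [[525.3, 132.2, -0.022, 0.637, 15.0], [525.4, 132.0, -0.006, 1.134, 16.0], [525.6, 132.2, -0.013, 0.889, 'both']]
tin_large [[525.1, 132.0, 0.0, 0.885, 16.0]]
tin_small [[526.5, 130.9, 0.0, 0.075, 15.0], [526.0, 131.6, 0.0, 0.069, 16.0], [526.3, 131.0, 0.0, 0.077, 'both']]
bottle [[524.8, 37.4, 0.0, 0.353, 15.0], [525.6, 37.4, 0.0, 0.096, 16.0], [525.6, 37.4, 0.0, 0.225, 'both']]
setter [[630.5, -137.8, 0.007, 0.311, 15.0], [631.0, -144.5, 0.031, 0.213, 16.0], [630.7, -142.2, 0.019, 0.271, 'both']]
((629.6613159179688, -140.28025817871094), (93.63394165039062, 10.432506561279297), 88.74360656738281)
```

View pics/t7.png

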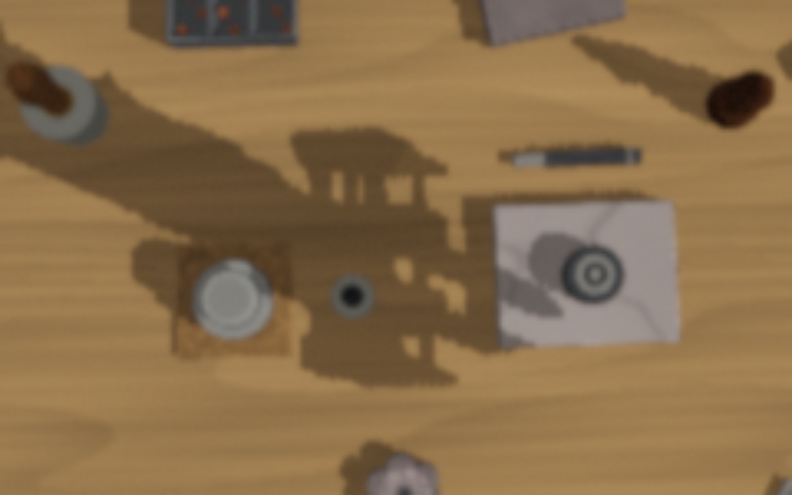

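View pics/s7.png

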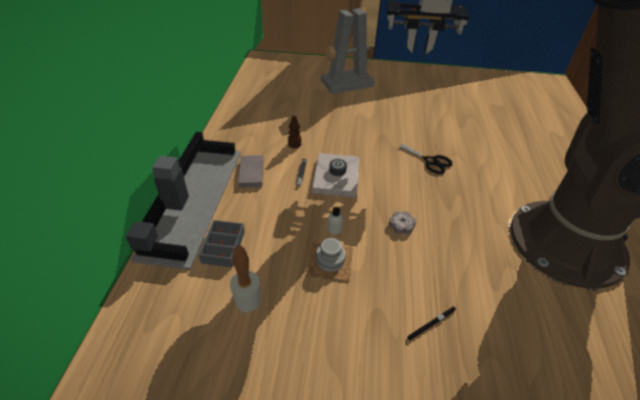

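Everything is placed within about 2–3 mm: the setter (top crop (575,158)) lies parallel behind the slab, the bottle (352,296) stands beside the mat, and the stack and anvil are centred. The maul and burnisher look undisturbed. I'm handing the job in.

```bash
python3 -c "
from cell import arm
print(arm.sign_off())"
```

```text
the job is handed in; nothing more can be done
None
```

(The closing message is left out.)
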